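Pump up the vacuum hold-down

TASK

Pump up the blue vacuum hold-down so that it grips its circuit board: push the black mushroom-headed plunger all the way down and let it spring all the way back up, stroke after stroke, until the orange indicator pin beside it stands fully out and the whole white ring round the pin's foot shows. Only push, with the fingertips from above: grasp or lift nothing, do not touch the pin or press the red release button, and leave the board and the other things where they are. Finish clear, with the plunger back up.

Things in the scene. Friction and masses are not known exactly. Their poses are not given: they have to be found in the camera images.
- vacuum_base: blue block 124 x 196 mm, fixed, flat top 34 mm above the bench. Origin: centre of its underside; x points back from its front control row, y left, z up. The row lies at x = -34 mm: plunger at y = 0 on an aluminium barrel (radius 24 mm at the foot, 17 mm above, top 85 mm above the bench), orange pin at y = +74 mm (steel collar, radius 11 mm, top at 42 mm), red button at y = -74 mm
- plunger_top (a point): centre of the top face of the plunger's black mushroom head (flat top 24 mm across, head 32 mm across, 10 mm thick). With the plunger up it is 115 mm above the bench; pushed home, 97 mm. Moves with the plunger
- plunger (a joint): travel of the plunger, m: 0 up, 0.018 on its bottom stop. Spring: about 3 N at the top, 6 N at the bottom, up to 3 N more while driving the pin; springs back up when let go. A ratchet lifts the pin about 10 mm a full stroke (the first 5 to 15 mm) and keeps it there. Strokes a few mm short of full travel, at the bottom or the top, gain less or nothing
- indicator_pin (a joint): how far the orange pin stands out, m: starts at 0 to 0.012; full strokes bring it to about 0.0185, 0.0285, then fully out at 0.038 to 0.041 (it can go no farther than 0.043): three or four full strokes. Only the plunger may raise it; further strokes do no harm
- pin_top (a point): centre of the top of the orange indicator pin (11 mm thick): 48 mm above the bench plus the value of joint indicator_pin. The white ring round its foot, 5.5 mm tall, is wholly clear of the collar only when the pin is fully out. Not to be touched
- release_top (a point): centre of the top of the red release button (20 mm across, 52 mm above the bench). Not to be pressed
- release (a joint): how far the red release button is pressed, m: 0 up, 0.006 down. Must stay up
- board: small tan circuit board, 42 x 68 x 10 mm, lying loose on the hold-down's black plate (58 x 86 mm, centred at x = +26 mm, y = 0 of the block, top 42 mm above the bench); origin at the centre of its underside. Leave it there
- pump_bottle: clear solvent bottle with a blue collar and a dish top, 63 mm thick, 122 mm tall, loose; origin at the centre of its underside. Bystander
- stick_unit: small thumb-stick unit, white and black, 33 x 37 x 16 mm, loose; origin at the centre of its underside. Bystander
- bench_timer: grey bench timer, 32 x 58 x 45 mm, loose; origin at the centre of its underside. Bystander
- usb_stick: blue USB stick, 18 x 48 x 12 mm, loose; origin at the centre of its underside. Bystander
Not all that is in view belongs to the job. What is shaped like the board but turquoise is not meant.

How it is judged (in metres and radians):
On the way, in this order (a step that is already met when the one before it is completed fails the run):
1. the plunger has been pushed down (14 mm or more) (value of joint plunger above 0.014 m).
2. the indicator pin has come fully out (37 mm or more) (value of joint indicator_pin above 0.037 m), for 0.1 s.
At the end, for the whole second after the job is handed in: the indicator pin stands out 37 mm or more, the plunger is back up (within 3 mm), the release button is up (within 1 mm), the board lies at rest within 8 mm of where it was and the bottle, thumb-stick unit, timer and USB stick within 15 mm of where they were (value of joint indicator_pin above 0.037 m and value of joint plunger below 0.003 m and velocity of joint each of plunger, indicator_pin below 0.01 m/s and value of joint release below 0.001 m and distance of board from where it was at the start of the episode below 0.008 m and linear speed of board below 0.02 m/s and distance of each of pump_bottle, stick_unit, bench_timer, usb_stick from where it was at the start of the episode below 0.015 m); the robot touches nothing.
It fails at once if the robot touches the indicator pin (contact force between any of the fingers, the arm and indicator_pin above 0.5 N).
It fails at once if the red release button is pressed (more than 2 mm) (value of joint release above 0.002 m).
It fails at once if the board is lifted or shifted more than 8 mm (distance of board from where it was at the start of the episode above 0.008 m).
It fails at once if a bystander is lifted, tipped or shifted more than 15 mm (distance of any of pump_bottle, stick_unit, bench_timer, usb_stick from where it was at the start of the episode above 0.015 m or angle between pump_bottle's own z axis and vertical above 0.35 rad).
It also fails if it takes over 48 s, if anything falls off the work surface, if the arm or the gripper's body presses on something with over 40 N, if the wrist force passes 120 N, or if a joint passes its speed limit or range.

ROBOT

A 6-joint arm with a two-finger parallel gripper is mounted at the origin on a cart in front of the work surface, level with it; the furniture and walls round the work are solid. World frame = base frame: x ahead of the robot, y to its left, z up, the work surface at z = 0. Lengths are in m, angles in degrees, forces in N, time in s.
With the tool pointing down it reaches from about 0.25 to 0.8 m from the base axis. Payload 3.9 kg.
Tool frame: the origin (TCP) lies on the mounting face of the last link; the fingertips stand 173 mm ahead of it and the grasp point (between the pads) lies 155 mm ahead of it; z points along the fingers, y is the line along which they close (so a half turn about z gives the same grasp; the last joint's range is limited). The gripper opens to 85 mm and grips with 20 to 120 N. Pads are 22 mm wide; open, the fingers measure 114 mm over their backs; the gripper's body (76 mm by 85 mm) begins 54 mm behind the grasp point. The pads swing forward as they close: fully open they stand 13 mm farther back than shut.
Start: joints at [64.4, 14.897, -7.913, 67.191, 0, 90], TCP at [0.227, 0.473, 0.405] pointing down, gripper open.
Joint ranges: [-159.42, 159.42], [-47.68, 98.78], [-73.54, 78.23], [-108.79, 121.32], [-90, 84.71], [-180, 180]. Speed limits (degrees/s): [147.25, 147.25, 180, 180, 180, 180].

INTERFACE

Orientations are given as a 3x3 rotation matrix whose columns are the frame's x, y, z axes.
In Python, from bench import arm, get_image gives the robot as it stands.
- The arm moves only by the tool jog_arm, never from a script. Its argument "motion" is a list of rows, each an object of numbers: "tx", "ty", "tz": the shift along the tool's x, y, z scaled (see below); "ax", "ay", "az": the turn, a rotation vector about the tool's x, y, z scaled (see below); "jaw": the closure, from -1 (fully open) to 1 (shut). A call has exactly 8 rows; each row is the pose to reach, as a shift and turn from the pose commanded when the call began, along the tool's axes at that moment, turning the shorter way round; what a row does not reach only later rows make up. The controller multiplies each number of a shift by 0.5 m and each number of a turn by pi rad. A row lasts 1/12 s, in which the tool goes at most 41.7 mm and 7.16 degrees, less where a joint would pass 70% of its speed; a pose out of reach is approached as far as the arm can. A call with a number of a shift or a turn outside -1 to 1 is refused whole. A call with a gripper value outside its range is refused whole. The fingers move at their own pace and stop on an object; "force" is the grip in N (left out, the last holds). Time passes only in rows, so rows that repeat a pose let the fingers close, or fill a call up. It gives the time, the measured TCP pose, the force, the opening and the grip force at its end, in the units of the state.
- arm.observe(): the state, without advancing time (a new reading comes with each control period).
- get_image(name): name is "side" or "top" or "wrist"; returns a dict with "color" (480x640x3 uint8, blue, green, red), "fov_y" (degrees; the focal length in pixels is half the picture's height over the tangent of half this angle, whatever the lens; pixels are square), "cx", "cy" (the principal point, pixels), "cam_to_world" (4x4, takes a point from camera to world coordinates); the wrist camera has in their place "tool_from_camera" (4x4, takes a point from camera to tool coordinates, whose origin is the TCP and whose axes are the flange's). Camera axes: x right, y down, z forward; pixel columns grow to the right and rows downward; lengths in m; the calibration is good to about 2 mm. The wrist camera is an equidistant fisheye: a pixel r from the principal point sees the ray r / f radians off the axis. A picture is of the moment at which its call begins: read the wrist's pose just before it. There is no depth.
- arm.job_done(): hands the job in; it is judged then, once.
The state is a dict: "time_s": time; "joints": joint angles; "joint_vel": joint speeds; "joint_efforts": joint torques, N m; "eef_pos": TCP position; "tool_rot": TCP orientation; "contact_force": force on the tool from outside, world axes, zero at the start; "ft_torque": the same for the moment, N m; "finger_gap": finger opening in m; "grasp_force": force on a finger pad.
Only numpy, scipy, OpenCV 4.12 (cv2) and the standard library are available. Lean on these libraries where they do the work, as an engineer would, in place of code of your own. Each camera call takes 0.05 s, during which the arm holds its last target. There are 200 camera calls.

## Working session

There is one attempt and no reset: what is moved stays moved. The work goes in short steps, Python scripts to look and compute and a tool call to move; the robot and the scene stay as the last step left them, time stands still between calls to the robot, and variables do not carry over. Pictures are saved under pics/ and viewed, at most 10 in all, crops included, and the job is handed in when it is done.

Besides the shell and the picture viewer there is one more tool, called after "Call:" by a JSON object that holds its "method" and its "body", one argument or row to a line. jog_arm: Moves the arm, as the interface text tells. Its arguments: {"type":"object","properties":{"motion":{"type":"array"},"force":{"type":"number"}},"required":["motion"]}

```bash
mkdir -p pics
python3 - <<'E'
from bench import arm,get_image
import cv2,numpy as np
s=arm.observe();print(s['time_s'],s['eef_pos'],s['tool_rot'],s['finger_gap'],s['contact_force'])
for n in('side','top'):
    g=get_image(n);cv2.imwrite(f'pics/{n}0.png',g['color']);print(n,g['fov_y'],g['cx'],g['cy'],np.round(g['cam_to_world'],4).tolist())
E
```

```text
0.0 [0.22670401 0.47315016 0.40388323] [[-9.01824953e-01  4.32100715e-01 -8.51821232e-04]
 [ 4.32101554e-01  9.01823339e-01 -1.70643718e-03]
 [ 3.08395419e-05 -1.90698091e-03 -9.99998181e-01]] 0.08561175907519455 [ 0.48122223 -0.06668822  0.20351421]
side 42.42890086671177 320.00965693864214 234.25724931972874 [[0.9612, -0.1536, 0.2292, 0.2267], [-0.2757, -0.5045, 0.8182, -1.0417], [-0.0101, -0.8496, -0.5273, 0.8058], [0.0, 0.0, 0.0, 1.0]]
top 47.47154236865509 322.58715257984335 239.32045306689741 [[0.0244, -0.9883, 0.1506, 0.2945], [-0.9996, -0.0263, -0.0103, 0.0437], [0.0141, -0.1503, -0.9885, 1.5371], [0.0, 0.0, 0.0, 1.0]]
```

View pics/side0.png

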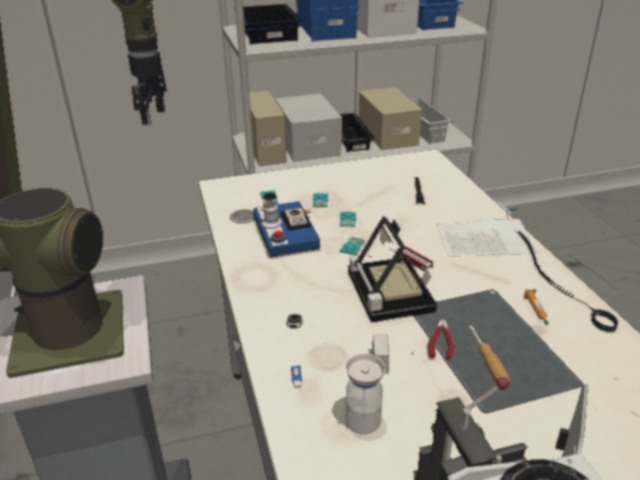

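View pics/top0.png

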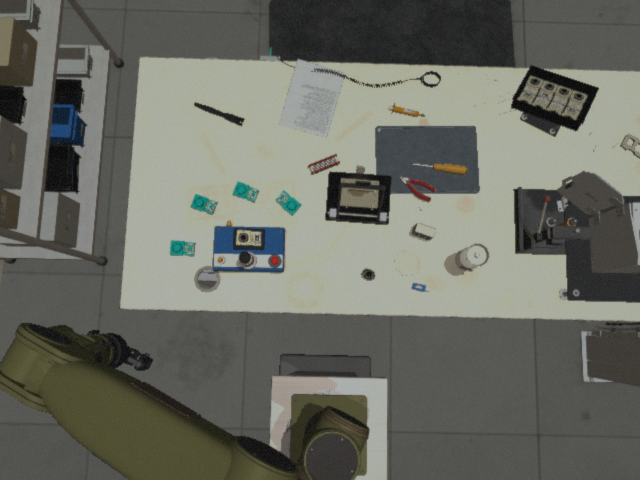

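The hold-down shows in the top view with its plunger near (246,258), pin near (221,261) and button near (275,261). In the side view the plunger is near (270,200). I'll enlarge both for measuring.

Run:
```python
import cv2,numpy as np
a=cv2.imread('pics/top0.png')[215:285,200:300];b=cv2.imread('pics/side0.png')[180:260,240:330]
a=cv2.resize(a,(400*2,280*2)[:2],interpolation=cv2.INTER_CUBIC)[:, :]
a=cv2.resize(a,(400,280));b=cv2.resize(b,(360,320),interpolation=cv2.INTER_CUBIC)
c=np.zeros((320,770,3),np.uint8);c[:280,:400]=a;c[:,410:]=b
cv2.imwrite('pics/crop0.png',c)
```

```text
(no output)
```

View pics/crop0.png

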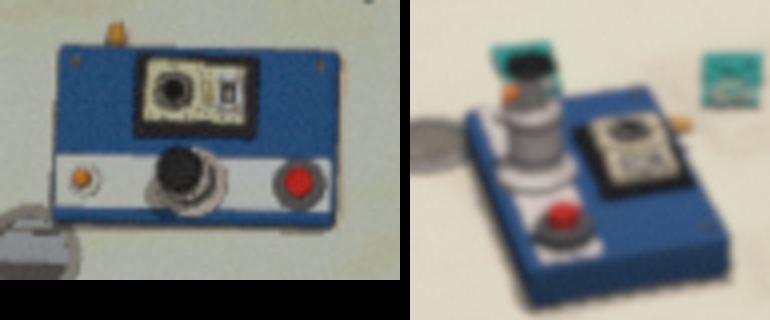

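Top crop (4x): plunger head (181,167), red button (299,182), pin (82,178). Side crop: head (529,62), button (563,213). The gauge-like thing at lower left of the top crop is clear of the plunger.

```bash
cat > h.py <<'E'
import numpy as np
from bench import arm,get_image
def hit(g,u,v,z):
    f=240/np.tan(np.radians(g['fov_y']/2));T=np.array(g['cam_to_world'])
    d=T[:3,:3]@[(u-g['cx'])/f,(v-g['cy'])/f,1];o=T[:3,3]
    return o+d*(z-o[2])/d[2]
E
python3 - <<'E'
from h import *
t=get_image('top');s=get_image('side')
for n,g,u,v,z in [('pl',t,245.2,256.7,.115),('red',t,274.75,260.5,.052),('pin',t,220.5,259.5,.052),('pl',s,269.75,195.5,.115),('red',s,278.25,233.25,.052)]:print(n,hit(g,u,v,z).round(4))
# block corners (top-view crop px) at z=.034
for p in[(60,48),(340,53),(337,226),(53,218)]:print(hit(t,200+p[0]/4,215+p[1]/4,.034).round(4))
E
```

```text
pl [0.4598 0.2303 0.115 ]
red [0.4588 0.1575 0.052 ]
pin [0.4577 0.3055 0.052 ]
pl [0.4612 0.2316 0.115 ]
red [0.4627 0.1605 0.052 ]
[0.5503 0.3288 0.034 ]
[0.552  0.1337 0.034 ]
[0.4309 0.1316 0.034 ]
[0.4314 0.3271 0.034 ]
```

Call:
{"method": "jog_arm", "body": {
  "motion": [
    {"tx": -0.08,"ty": -0.03,"tz": 0,"jaw": 1},
    {"tx": -0.16,"ty": -0.06,"tz": 0,"jaw": 1},
    {"tx": -0.24,"ty": -0.09,"tz": 0.02,"jaw": 1},
    {"tx": -0.31,"ty": -0.117,"tz": 0.04,"jaw": 1},
    {"tx": -0.38,"ty": -0.143,"tz": 0.06,"jaw": 1},
    {"tx": -0.45,"ty": -0.169,"tz": 0.08,"jaw": 1},
    {"tx": -0.52,"ty": -0.195,"tz": 0.1,"jaw": 1},
    {"tx": -0.58,"ty": -0.217,"tz": 0.11,"jaw": 1}
  ],
  "force": 40
}}

```text
validation failed for argument at $.mo...
```

Call:
{"method": "jog_arm", "body": {
  "motion": [
    {"tx": -0.08,"ty": -0.03,"tz": 0.0,"ax": 0.0,"ay": 0.0,"az": 0.0,"jaw": 1.0},
    {"tx": -0.16,"ty": -0.06,"tz": 0.0,"ax": 0.0,"ay": 0.0,"az": 0.0,"jaw": 1.0},
    {"tx": -0.24,"ty": -0.09,"tz": 0.02,"ax": 0.0,"ay": 0.0,"az": 0.0,"jaw": 1.0},
    {"tx": -0.31,"ty": -0.117,"tz": 0.04,"ax": 0.0,"ay": 0.0,"az": 0.0,"jaw": 1.0},
    {"tx": -0.38,"ty": -0.143,"tz": 0.06,"ax": 0.0,"ay": 0.0,"az": 0.0,"jaw": 1.0},
    {"tx": -0.45,"ty": -0.169,"tz": 0.08,"ax": 0.0,"ay": 0.0,"az": 0.0,"jaw": 1.0},
    {"tx": -0.52,"ty": -0.195,"tz": 0.1,"ax": 0.0,"ay": 0.0,"az": 0.0,"jaw": 1.0},
    {"tx": -0.58,"ty": -0.217,"tz": 0.11,"ax": 0.0,"ay": 0.0,"az": 0.0,"jaw": 1.0}
  ],
  "force": 40
}}

```text
time_s: 0.87
eef_pos: [0.4423, 0.2481, 0.3484]
tool_rot: [[-0.901, 0.433, -0.001], [0.433, 0.901, -0.001], [0.001, -0.002, -1.0]]
contact_force: [0.1, 0.9, 0.1]
finger_gap: 0.0001
grasp_force: 0.0
```

Call:
{"method": "jog_arm", "body": {
  "motion": [
    {"tx": -0.049,"ty": -0.016,"tz": 0.03,"ax": 0.0,"ay": 0.0,"az": 0.0,"jaw": 1.0},
    {"tx": -0.049,"ty": -0.016,"tz": 0.06,"ax": 0.0,"ay": 0.0,"az": 0.0,"jaw": 1.0},
    {"tx": -0.049,"ty": -0.016,"tz": 0.08,"ax": 0.0,"ay": 0.0,"az": 0.0,"jaw": 1.0},
    {"tx": -0.049,"ty": -0.016,"tz": 0.08,"ax": 0.0,"ay": 0.0,"az": 0.0,"jaw": 1.0},
    {"tx": -0.049,"ty": -0.016,"tz": 0.08,"ax": 0.0,"ay": 0.0,"az": 0.0,"jaw": 1.0},
    {"tx": -0.049,"ty": -0.016,"tz": 0.08,"ax": 0.0,"ay": 0.0,"az": 0.0,"jaw": 1.0},
    {"tx": -0.049,"ty": -0.016,"tz": 0.08,"ax": 0.0,"ay": 0.0,"az": 0.0,"jaw": 1.0},
    {"tx": -0.049,"ty": -0.016,"tz": 0.08,"ax": 0.0,"ay": 0.0,"az": 0.0,"jaw": 1.0}
  ]
}}

```text
time_s: 1.53
eef_pos: [0.46, 0.2333, 0.3106]
tool_rot: [[-0.902, 0.431, 0.002], [0.431, 0.902, 0.001], [-0.001, 0.001, -1.0]]
contact_force: [-0.4, -0.4, 0.1]
finger_gap: -0.0002
grasp_force: 0.0
```

Run:
```python
from h import *
import cv2
g=get_image('side');w=get_image('wrist')
c=np.zeros((400,800,3),np.uint8);c[:,:395]=cv2.resize(g['color'][160:260,235:334],(395,400),interpolation=3)
c[:300,400:]=cv2.resize(w['color'],(400,300),interpolation=cv2.INTER_AREA)
cv2.imwrite('pics/a1.png',c)
```

```text
(no output)
```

View pics/a1.png

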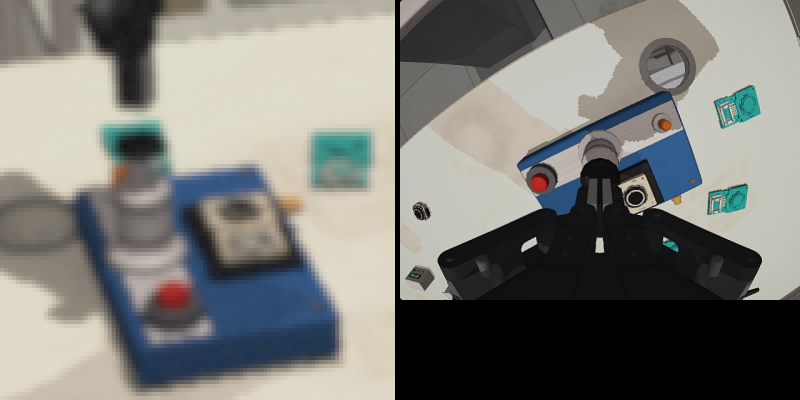

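Tips hang above the head (crop head at (138,143), tips at (134,107)), aligned to about 2 mm. Slow first push.

Call:
{"method": "jog_arm", "body": {
  "motion": [
    {"tx": -0.004,"ty": -0.005,"tz": 0.02,"ax": 0.0,"ay": 0.0,"az": 0.0,"jaw": 1.0},
    {"tx": -0.004,"ty": -0.005,"tz": 0.04,"ax": 0.0,"ay": 0.0,"az": 0.0,"jaw": 1.0},
    {"tx": -0.004,"ty": -0.005,"tz": 0.05,"ax": 0.0,"ay": 0.0,"az": 0.0,"jaw": 1.0},
    {"tx": -0.004,"ty": -0.005,"tz": 0.06,"ax": 0.0,"ay": 0.0,"az": 0.0,"jaw": 1.0},
    {"tx": -0.004,"ty": -0.005,"tz": 0.068,"ax": 0.0,"ay": 0.0,"az": 0.0,"jaw": 1.0},
    {"tx": -0.004,"ty": -0.005,"tz": 0.075,"ax": 0.0,"ay": 0.0,"az": 0.0,"jaw": 1.0},
    {"tx": -0.004,"ty": -0.005,"tz": 0.075,"ax": 0.0,"ay": 0.0,"az": 0.0,"jaw": 1.0},
    {"tx": -0.004,"ty": -0.005,"tz": 0.075,"ax": 0.0,"ay": 0.0,"az": 0.0,"jaw": 1.0}
  ]
}}

```text
time_s: 2.3
eef_pos: [0.4609, 0.2295, 0.2727]
tool_rot: [[-0.902, 0.432, 0.001], [0.432, 0.902, 0.0], [-0.0, 0.0, -1.0]]
contact_force: [-0.8, -1.6, 6.7]
finger_gap: 0.0
grasp_force: 3.3
```

Call:
{"method": "jog_arm", "body": {
  "motion": [
    {"tx": 0.0,"ty": 0.0,"tz": 0.003,"ax": 0.0,"ay": 0.0,"az": 0.0,"jaw": 1.0},
    {"tx": 0.0,"ty": 0.0,"tz": 0.006,"ax": 0.0,"ay": 0.0,"az": 0.0,"jaw": 1.0},
    {"tx": 0.0,"ty": 0.0,"tz": 0.008,"ax": 0.0,"ay": 0.0,"az": 0.0,"jaw": 1.0},
    {"tx": 0.0,"ty": 0.0,"tz": 0.008,"ax": 0.0,"ay": 0.0,"az": 0.0,"jaw": 1.0},
    {"tx": 0.0,"ty": 0.0,"tz": 0.008,"ax": 0.0,"ay": 0.0,"az": 0.0,"jaw": 1.0},
    {"tx": 0.0,"ty": 0.0,"tz": 0.008,"ax": 0.0,"ay": 0.0,"az": 0.0,"jaw": 1.0},
    {"tx": 0.0,"ty": 0.0,"tz": 0.008,"ax": 0.0,"ay": 0.0,"az": 0.0,"jaw": 1.0},
    {"tx": 0.0,"ty": 0.0,"tz": 0.008,"ax": 0.0,"ay": 0.0,"az": 0.0,"jaw": 1.0}
  ]
}}

```text
time_s: 2.97
eef_pos: [0.4609, 0.2295, 0.2703]
tool_rot: [[-0.902, 0.432, 0.002], [0.432, 0.902, 0.001], [-0.001, 0.001, -1.0]]
contact_force: [-4.1, -1.9, 16.7]
finger_gap: -0.0002
grasp_force: 8.4
```

Bottom stop reached (16.7 N). Now releasing, then repeating strokes.

Call:
{"method": "jog_arm", "body": {
  "motion": [
    {"tx": 0.0,"ty": 0.0,"tz": -0.02,"ax": 0.0,"ay": 0.0,"az": 0.0,"jaw": 1.0},
    {"tx": 0.0,"ty": 0.0,"tz": -0.04,"ax": 0.0,"ay": 0.0,"az": 0.0,"jaw": 1.0},
    {"tx": 0.0,"ty": 0.0,"tz": -0.06,"ax": 0.0,"ay": 0.0,"az": 0.0,"jaw": 1.0},
    {"tx": 0.0,"ty": 0.0,"tz": -0.06,"ax": 0.0,"ay": 0.0,"az": 0.0,"jaw": 1.0},
    {"tx": 0.0,"ty": 0.0,"tz": -0.06,"ax": 0.0,"ay": 0.0,"az": 0.0,"jaw": 1.0},
    {"tx": 0.0,"ty": 0.0,"tz": -0.06,"ax": 0.0,"ay": 0.0,"az": 0.0,"jaw": 1.0},
    {"tx": 0.0,"ty": 0.0,"tz": -0.06,"ax": 0.0,"ay": 0.0,"az": 0.0,"jaw": 1.0},
    {"tx": 0.0,"ty": 0.0,"tz": -0.06,"ax": 0.0,"ay": 0.0,"az": 0.0,"jaw": 1.0}
  ]
}}

```text
time_s: 3.63
eef_pos: [0.4605, 0.2292, 0.2974]
tool_rot: [[-0.902, 0.432, -0.001], [0.432, 0.902, -0.001], [0.001, -0.001, -1.0]]
contact_force: [0.6, -0.6, 0.2]
finger_gap: -0.0003
grasp_force: 0.0
```

Call:
{"method": "jog_arm", "body": {
  "motion": [
    {"tx": 0.0,"ty": 0.0,"tz": 0.015,"ax": 0.0,"ay": 0.0,"az": 0.0,"jaw": 1.0},
    {"tx": 0.0,"ty": 0.0,"tz": 0.03,"ax": 0.0,"ay": 0.0,"az": 0.0,"jaw": 1.0},
    {"tx": 0.0,"ty": 0.0,"tz": 0.042,"ax": 0.0,"ay": 0.0,"az": 0.0,"jaw": 1.0},
    {"tx": 0.0,"ty": 0.0,"tz": 0.052,"ax": 0.0,"ay": 0.0,"az": 0.0,"jaw": 1.0},
    {"tx": 0.0,"ty": 0.0,"tz": 0.06,"ax": 0.0,"ay": 0.0,"az": 0.0,"jaw": 1.0},
    {"tx": 0.0,"ty": 0.0,"tz": 0.06,"ax": 0.0,"ay": 0.0,"az": 0.0,"jaw": 1.0},
    {"tx": 0.0,"ty": 0.0,"tz": 0.06,"ax": 0.0,"ay": 0.0,"az": 0.0,"jaw": 1.0},
    {"tx": 0.0,"ty": 0.0,"tz": 0.06,"ax": 0.0,"ay": 0.0,"az": 0.0,"jaw": 1.0}
  ]
}}

```text
time_s: 4.3
eef_pos: [0.4611, 0.2295, 0.2703]
tool_rot: [[-0.902, 0.432, 0.002], [0.432, 0.902, 0.001], [-0.002, 0.002, -1.0]]
contact_force: [-3.7, -2.0, 20.0]
finger_gap: -0.0001
grasp_force: 10.0
```

Call:
{"method": "jog_arm", "body": {
  "motion": [
    {"tx": 0.0,"ty": 0.0,"tz": -0.02,"ax": 0.0,"ay": 0.0,"az": 0.0,"jaw": 1.0},
    {"tx": 0.0,"ty": 0.0,"tz": -0.04,"ax": 0.0,"ay": 0.0,"az": 0.0,"jaw": 1.0},
    {"tx": 0.0,"ty": 0.0,"tz": -0.06,"ax": 0.0,"ay": 0.0,"az": 0.0,"jaw": 1.0},
    {"tx": 0.0,"ty": 0.0,"tz": -0.06,"ax": 0.0,"ay": 0.0,"az": 0.0,"jaw": 1.0},
    {"tx": 0.0,"ty": 0.0,"tz": -0.06,"ax": 0.0,"ay": 0.0,"az": 0.0,"jaw": 1.0},
    {"tx": 0.0,"ty": 0.0,"tz": -0.06,"ax": 0.0,"ay": 0.0,"az": 0.0,"jaw": 1.0},
    {"tx": 0.0,"ty": 0.0,"tz": -0.06,"ax": 0.0,"ay": 0.0,"az": 0.0,"jaw": 1.0},
    {"tx": 0.0,"ty": 0.0,"tz": -0.06,"ax": 0.0,"ay": 0.0,"az": 0.0,"jaw": 1.0}
  ]
}}

```text
time_s: 4.97
eef_pos: [0.4605, 0.2292, 0.2974]
tool_rot: [[-0.902, 0.432, -0.002], [0.432, 0.902, -0.001], [0.001, -0.001, -1.0]]
contact_force: [-0.2, 0.0, 0.8]
finger_gap: 0.0
grasp_force: 0.0
```

Call:
{"method": "jog_arm", "body": {
  "motion": [
    {"tx": 0.0,"ty": 0.0,"tz": 0.015,"ax": 0.0,"ay": 0.0,"az": 0.0,"jaw": 1.0},
    {"tx": 0.0,"ty": 0.0,"tz": 0.03,"ax": 0.0,"ay": 0.0,"az": 0.0,"jaw": 1.0},
    {"tx": 0.0,"ty": 0.0,"tz": 0.042,"ax": 0.0,"ay": 0.0,"az": 0.0,"jaw": 1.0},
    {"tx": 0.0,"ty": 0.0,"tz": 0.052,"ax": 0.0,"ay": 0.0,"az": 0.0,"jaw": 1.0},
    {"tx": 0.0,"ty": 0.0,"tz": 0.06,"ax": 0.0,"ay": 0.0,"az": 0.0,"jaw": 1.0},
    {"tx": 0.0,"ty": 0.0,"tz": 0.06,"ax": 0.0,"ay": 0.0,"az": 0.0,"jaw": 1.0},
    {"tx": 0.0,"ty": 0.0,"tz": 0.06,"ax": 0.0,"ay": 0.0,"az": 0.0,"jaw": 1.0},
    {"tx": 0.0,"ty": 0.0,"tz": 0.06,"ax": 0.0,"ay": 0.0,"az": 0.0,"jaw": 1.0}
  ]
}}

```text
time_s: 5.63
eef_pos: [0.4611, 0.2295, 0.2703]
tool_rot: [[-0.902, 0.432, 0.002], [0.432, 0.902, 0.001], [-0.002, 0.002, -1.0]]
contact_force: [-3.6, -3.1, 20.9]
finger_gap: -0.0001
grasp_force: 10.0
```

Call:
{"method": "jog_arm", "body": {
  "motion": [
    {"tx": 0.0,"ty": 0.0,"tz": -0.02,"ax": 0.0,"ay": 0.0,"az": 0.0,"jaw": 1.0},
    {"tx": 0.0,"ty": 0.0,"tz": -0.04,"ax": 0.0,"ay": 0.0,"az": 0.0,"jaw": 1.0},
    {"tx": 0.0,"ty": 0.0,"tz": -0.06,"ax": 0.0,"ay": 0.0,"az": 0.0,"jaw": 1.0},
    {"tx": 0.0,"ty": 0.0,"tz": -0.06,"ax": 0.0,"ay": 0.0,"az": 0.0,"jaw": 1.0},
    {"tx": 0.0,"ty": 0.0,"tz": -0.06,"ax": 0.0,"ay": 0.0,"az": 0.0,"jaw": 1.0},
    {"tx": 0.0,"ty": 0.0,"tz": -0.06,"ax": 0.0,"ay": 0.0,"az": 0.0,"jaw": 1.0},
    {"tx": 0.0,"ty": 0.0,"tz": -0.06,"ax": 0.0,"ay": 0.0,"az": 0.0,"jaw": 1.0},
    {"tx": 0.0,"ty": 0.0,"tz": -0.06,"ax": 0.0,"ay": 0.0,"az": 0.0,"jaw": 1.0}
  ]
}}

```text
time_s: 6.3
eef_pos: [0.4605, 0.2292, 0.2974]
tool_rot: [[-0.902, 0.432, -0.002], [0.432, 0.902, -0.001], [0.001, -0.001, -1.0]]
contact_force: [0.4, -0.6, -0.3]
finger_gap: 0.0001
grasp_force: 0.0
```

Call:
{"method": "jog_arm", "body": {
  "motion": [
    {"tx": 0.0,"ty": 0.0,"tz": 0.015,"ax": 0.0,"ay": 0.0,"az": 0.0,"jaw": 1.0},
    {"tx": 0.0,"ty": 0.0,"tz": 0.03,"ax": 0.0,"ay": 0.0,"az": 0.0,"jaw": 1.0},
    {"tx": 0.0,"ty": 0.0,"tz": 0.042,"ax": 0.0,"ay": 0.0,"az": 0.0,"jaw": 1.0},
    {"tx": 0.0,"ty": 0.0,"tz": 0.052,"ax": 0.0,"ay": 0.0,"az": 0.0,"jaw": 1.0},
    {"tx": 0.0,"ty": 0.0,"tz": 0.06,"ax": 0.0,"ay": 0.0,"az": 0.0,"jaw": 1.0},
    {"tx": 0.0,"ty": 0.0,"tz": 0.06,"ax": 0.0,"ay": 0.0,"az": 0.0,"jaw": 1.0},
    {"tx": 0.0,"ty": 0.0,"tz": 0.06,"ax": 0.0,"ay": 0.0,"az": 0.0,"jaw": 1.0},
    {"tx": 0.0,"ty": 0.0,"tz": 0.06,"ax": 0.0,"ay": 0.0,"az": 0.0,"jaw": 1.0}
  ]
}}

```text
time_s: 6.97
eef_pos: [0.4611, 0.2295, 0.2703]
tool_rot: [[-0.902, 0.432, 0.002], [0.432, 0.902, 0.001], [-0.002, 0.002, -1.0]]
contact_force: [-3.2, -2.1, 18.9]
finger_gap: -0.0001
grasp_force: 9.5
```

Call:
{"method": "jog_arm", "body": {
  "motion": [
    {"tx": 0.0,"ty": 0.0,"tz": -0.03,"ax": 0.0,"ay": 0.0,"az": 0.0,"jaw": 1.0},
    {"tx": 0.0,"ty": 0.0,"tz": -0.07,"ax": 0.0,"ay": 0.0,"az": 0.0,"jaw": 1.0},
    {"tx": 0.0,"ty": 0.0,"tz": -0.12,"ax": 0.0,"ay": 0.0,"az": 0.0,"jaw": 1.0},
    {"tx": 0.0,"ty": 0.0,"tz": -0.17,"ax": 0.0,"ay": 0.0,"az": 0.0,"jaw": 1.0},
    {"tx": 0.0,"ty": 0.0,"tz": -0.2,"ax": 0.0,"ay": 0.0,"az": 0.0,"jaw": 1.0},
    {"tx": 0.0,"ty": 0.0,"tz": -0.2,"ax": 0.0,"ay": 0.0,"az": 0.0,"jaw": 1.0},
    {"tx": 0.0,"ty": 0.0,"tz": -0.2,"ax": 0.0,"ay": 0.0,"az": 0.0,"jaw": 1.0},
    {"tx": 0.0,"ty": 0.0,"tz": -0.2,"ax": 0.0,"ay": 0.0,"az": 0.0,"jaw": 1.0}
  ]
}}

```text
time_s: 7.63
eef_pos: [0.4603, 0.2291, 0.3667]
tool_rot: [[-0.902, 0.432, -0.002], [0.432, 0.902, -0.001], [0.002, -0.002, -1.0]]
contact_force: [-0.8, -0.4, -0.1]
finger_gap: -0.0
grasp_force: 0.0
```

Run:
```python
from h import *
import cv2
g=get_image('side');w=get_image('wrist')
c=np.zeros((480,800,3),np.uint8);c[:400,:395]=cv2.resize(g['color'][160:260,235:334],(395,400),interpolation=3)
c[:,400:]=w['color'][:, 150:550]
cv2.imwrite('pics/a2.png',c)
```

```text
(no output)
```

View pics/a2.png

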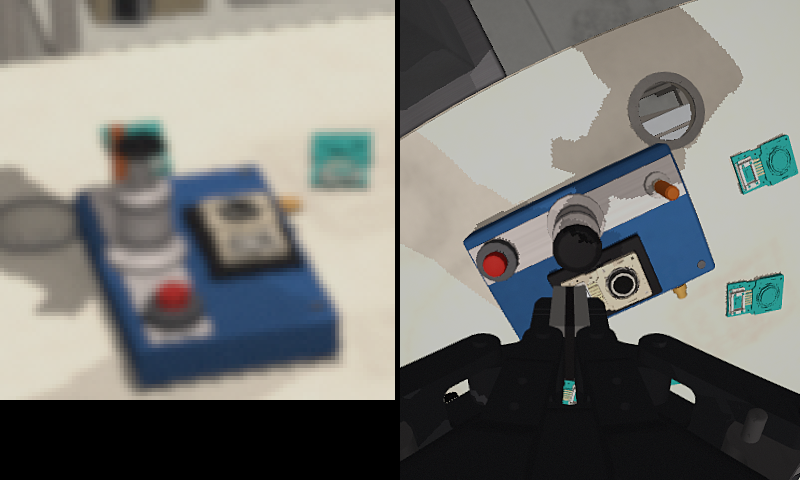

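The pin stands far out in the side view (orange at (118,125)-(122,180)) and in the wrist view (664,188). The plunger is up and the board in place. I'll zoom on the pin's foot to check the ring.

Run:
```python
from h import *
import cv2
w=get_image('wrist')['color'][160:220,380:450]
cv2.imwrite('pics/a3.png',cv2.resize(w,(700,600),interpolation=3))
```

```text
(no output)
```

View pics/a3.png

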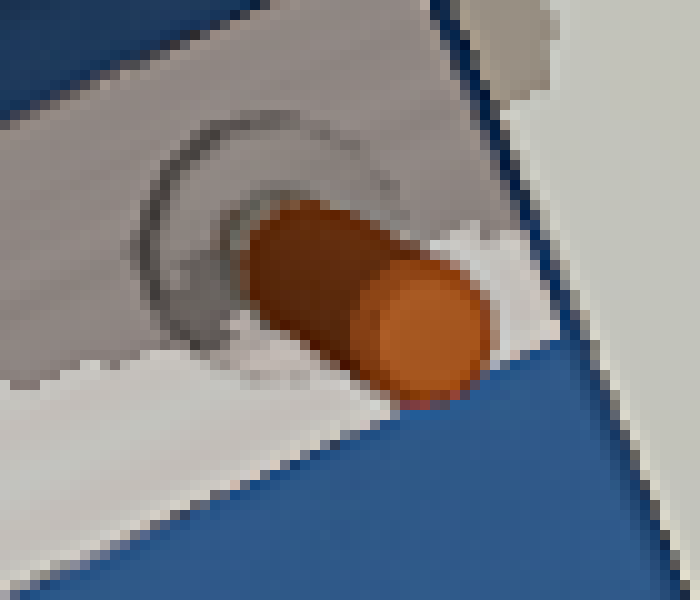

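The collar (ring around (270,240)) and the pin top (centre about (430,335) in the zoom) are visible, but the white ring is not clear. I'll work out the pin's height from the pixels.

```bash
cat >> h.py <<'E'
def wproj(w,s,P):
    R=np.array(s['tool_rot']);p=R.T@(np.array(P)-s['eef_pos']);T=np.linalg.inv(w['tool_from_camera']);q=T[:3,:3]@p+T[:3,3]
    f=240/np.tan(np.radians(w['fov_y']/2));n=np.hypot(q[0],q[1]);r=f*np.arctan2(n,q[2])
    return np.array([w['cx']+r*q[0]/n,w['cy']+r*q[1]/n])
E
python3 - <<'E'
from h import *
s=arm.observe();w=get_image('wrist')
from scipy.optimize import least_squares
# collar-flange centre on plate (zoom 275,250 -> foot), z~.035 ; pin top (430,335)
foot=np.array([380+27.5,160+25.0]);top=np.array([380+43.0,160+33.5])
x=least_squares(lambda x:wproj(w,s,[x[0],x[1],.035])-foot,[.46,.305]).x;print(x)
for z in(.0765,.08,.086,.089):print(z,wproj(w,s,[*x,z]),top)
E
```

```text
[0.4623629  0.30655731]
0.0765 [420.60999069 192.45124341] [423.  193.5]
0.08 [421.89154697 193.18581204] [423.  193.5]
0.086 [424.1634526  194.49075746] [423.  193.5]
0.089 [425.33645875 195.16587905] [423.  193.5]
```

The height is about 83–90 mm depending on where I take the collar edge, so it's likely out. An extra stroke does no harm, so I'll do one and compare.

Call:
{"method": "jog_arm", "body": {
  "motion": [
    {"tx": 0.0,"ty": 0.0,"tz": 0.07,"ax": 0.0,"ay": 0.0,"az": 0.0,"jaw": 1.0},
    {"tx": 0.0,"ty": 0.0,"tz": 0.13,"ax": 0.0,"ay": 0.0,"az": 0.0,"jaw": 1.0},
    {"tx": 0.0,"ty": 0.0,"tz": 0.16,"ax": 0.0,"ay": 0.0,"az": 0.0,"jaw": 1.0},
    {"tx": 0.0,"ty": 0.0,"tz": 0.18,"ax": 0.0,"ay": 0.0,"az": 0.0,"jaw": 1.0},
    {"tx": 0.0,"ty": 0.0,"tz": 0.192,"ax": 0.0,"ay": 0.0,"az": 0.0,"jaw": 1.0},
    {"tx": 0.0,"ty": 0.0,"tz": 0.2,"ax": 0.0,"ay": 0.0,"az": 0.0,"jaw": 1.0},
    {"tx": 0.0,"ty": 0.0,"tz": 0.2,"ax": 0.0,"ay": 0.0,"az": 0.0,"jaw": 1.0},
    {"tx": 0.0,"ty": 0.0,"tz": 0.2,"ax": 0.0,"ay": 0.0,"az": 0.0,"jaw": 1.0}
  ]
}}

```text
time_s: 8.5
eef_pos: [0.4595, 0.2287, 0.2703]
tool_rot: [[-0.902, 0.432, -0.002], [0.432, 0.902, -0.001], [0.001, -0.002, -1.0]]
contact_force: [-8.1, -3.9, 17.7]
finger_gap: -0.0002
grasp_force: 8.8
```

Call:
{"method": "jog_arm", "body": {
  "motion": [
    {"tx": 0.0,"ty": 0.0,"tz": -0.03,"ax": 0.0,"ay": 0.0,"az": 0.0,"jaw": 1.0},
    {"tx": 0.0,"ty": 0.0,"tz": -0.07,"ax": 0.0,"ay": 0.0,"az": 0.0,"jaw": 1.0},
    {"tx": 0.0,"ty": 0.0,"tz": -0.12,"ax": 0.0,"ay": 0.0,"az": 0.0,"jaw": 1.0},
    {"tx": 0.0,"ty": 0.0,"tz": -0.17,"ax": 0.0,"ay": 0.0,"az": 0.0,"jaw": 1.0},
    {"tx": 0.0,"ty": 0.0,"tz": -0.2,"ax": 0.0,"ay": 0.0,"az": 0.0,"jaw": 1.0},
    {"tx": 0.0,"ty": 0.0,"tz": -0.2,"ax": 0.0,"ay": 0.0,"az": 0.0,"jaw": 1.0},
    {"tx": 0.0,"ty": 0.0,"tz": -0.2,"ax": 0.0,"ay": 0.0,"az": 0.0,"jaw": 1.0},
    {"tx": 0.0,"ty": 0.0,"tz": -0.2,"ax": 0.0,"ay": 0.0,"az": 0.0,"jaw": 1.0}
  ]
}}

```text
time_s: 9.17
eef_pos: [0.4607, 0.2293, 0.3676]
tool_rot: [[-0.902, 0.432, -0.001], [0.432, 0.902, -0.0], [0.0, -0.0, -1.0]]
contact_force: [0.1, -0.5, -0.6]
finger_gap: 0.0005
grasp_force: 0.0
```

Run:
```python
from h import *
import cv2
w=get_image('wrist')['color'][160:220,380:450];g=get_image('side')['color'][180:230,245:300]
c=np.zeros((400,800,3),np.uint8);c[:343,:400]=cv2.resize(w,(400,343),interpolation=3);c[:355,410:]=cv2.resize(g,(390,355),interpolation=3)
cv2.imwrite('pics/a4.png',c)
```

```text
(no output)
```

View pics/a4.png

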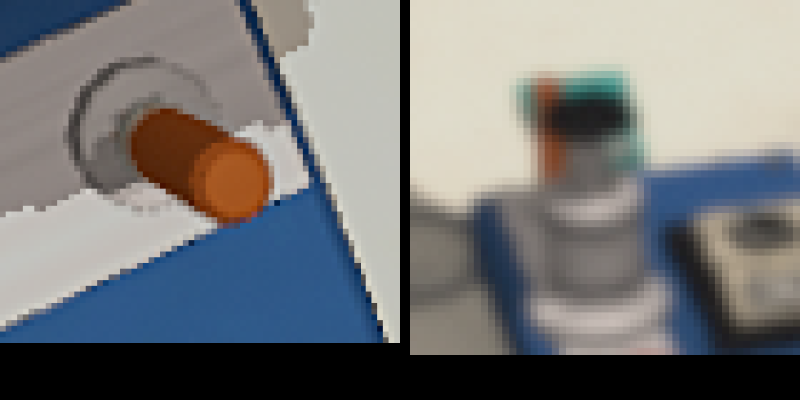

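Run:
```python
from h import *
g=get_image('side')
T=np.linalg.inv(g['cam_to_world']);f=240/np.tan(np.radians(g['fov_y']/2))
for z in(.0765,.087):
    q=T[:3,:3]@[.459,.305,z]+T[:3,3];print(z,g['cx']+f*q[0]/q[2],g['cy']+f*q[1]/q[2])
c=g['color'].astype(int);m=(c[...,2]-c[...,0]>60)[180:215,255:275];r,k=np.nonzero(m);print('orange rows',r.min()+180,r.max()+180,'cols',k.min()+255,k.max()+255)
```

```text
0.0765 263.5460770826015 195.91064518255706
0.087 263.2996820157466 192.17664227685134
orange rows 192 203 cols 263 265
```

The top orange row is 192, against 192.2 expected for a pin fully out (195.9 for the level below). Handing in.

```bash
python3 -c "
from bench import arm
print(arm.job_done())"
```

```text
the job is handed in; nothing more can be done
None
```

I pumped the plunger through five full strokes and handed the job in with the arm clear: the orange pin measures fully out, and in the last pictures the plunger was up and the board, button and pin looked undisturbed, but the white ring was too faint to see and no verdict came back.

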